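Refit the cocoa shaker's double top and lift the cap for a check

TASK

The nested top of the open cocoa shaker (sieve lid with its loose cap on it) stands beside it on the worktop. Carry the two together by the sieve lid's flange and lower them until the flange rests on the shaker's rim, still in the grip, and only then let go; then take the cap alone and lift it about 10 cm straight up, leaving the sieve lid seated, so that the seat can be checked. Finish while still holding the cap upright up there above the shaker, and leave the shaker standing in its place and the other things alone.

Things in the scene. Friction and masses are not known exactly. Their poses are not given: they have to be found in the camera images.
- shaker: open round steel shaker, loose, 0.3 to 0.45 kg, left or right of the middle: outer diameter 52, height 85 (the rim), mouth 47 wide. Origin at the centre of its underside, z up. With the sieve lid seated, the plug is in the mouth (1.7 play all round), the flange's underside on the rim (85 up), and the sieve lid's origin 63 above the shaker's; the flange overhangs the wall by 4.5.
- sieve_lid: inner lid, steel, 90 g, round: a plug 22 high tapering from diameter 43.6 at the top to 29 at its foot; above it a flange of diameter 61, from 22 to 31 above the origin; on that a low pierced dome of diameter 37, top at 39. Origin at the centre of the plug's foot, z up; it stands on its plug. Gripped across the flange's edge (middle 26.5 up) it carries the cap along.
- cap: outer lid, plain aluminium cap like an upside-down cup, about 45 g: outer diameter 48, height 30, inside diameter 42. Origin at the centre of its open lower rim, z up. It stands loose on the flange over the dome (its origin 31 above the sieve lid's), held by nothing but its weight, about 2.5 play sideways; the flange sticks out 6.5 round it.
- capsule_machine: fixed capsule coffee machine behind the middle of the worktop, 458 deep, 166 wide, 318 high; a low base with a cup tray reaches about 230 from its origin towards the robot and the outlet hangs over it: keep the arm in front of it. Origin at the centre of its underside.
- dosing_cup: bystander: open dark dosing cup, 60 mm across, 47 mm high. Origin at the centre of its underside.
- steel_cup: bystander: another, larger steel shaker with its own closed lid, 82 mm across, 125 mm high; not part of the job. Origin at the centre of its underside.
- milk_jug: bystander: steel milk jug with a handle, 77 x 110 mm, 90 mm high. Origin at the centre of its underside.
- tamper: bystander: coffee tamper with a wooden handle, 58 mm across, 88 mm high. Origin at the centre of its underside.
- mug: bystander: small patterned mug, 62 mm across plus handle, 50 mm high. Origin at the centre of its underside.
- filter_basket: bystander: steel filter basket, 69 mm across, 24 mm high. Origin at the centre of its underside.
- spice_jar: bystander: spice jar with a red cap, 45 mm across, 106 mm high. Origin at the centre of its underside.

How it is judged:
On the way, in this order (a step that is already met when the one before it is completed fails the run):
1. the sieve lid is seated on the shaker with the cap still nested on it, while the fingers still hold the sieve lid (horizontal distance between sieve_lid and shaker below 0.004 m and z of sieve_lid in the frame of shaker between 0.058 and 0.066 m and angle between the z axis of sieve_lid and the z axis of shaker, either way round below 0.07 rad and angle between shaker's own z axis and vertical below 0.1 rad and height (world z) of shaker below 0.005 m and z of cap in the frame of sieve_lid between 0.026 and 0.036 m and horizontal distance between cap and sieve_lid below 0.006 m and contact force between the fingers and sieve_lid above 0.5 N), for 0.1 s.
2. the sieve lid is let go, seated, with the cap nested on it (horizontal distance between sieve_lid and shaker below 0.004 m and z of sieve_lid in the frame of shaker between 0.058 and 0.066 m and angle between the z axis of sieve_lid and the z axis of shaker, either way round below 0.07 rad and angle between shaker's own z axis and vertical below 0.1 rad and height (world z) of shaker below 0.005 m and z of cap in the frame of sieve_lid between 0.026 and 0.036 m and horizontal distance between cap and sieve_lid below 0.006 m and contact force between the fingers and sieve_lid below 0.1 N and contact force between the fingers and cap below 0.1 N), for 0.1 s.
3. the cap alone is held above the seated sieve lid (horizontal distance between sieve_lid and shaker below 0.004 m and z of sieve_lid in the frame of shaker between 0.058 and 0.066 m and angle between the z axis of sieve_lid and the z axis of shaker, either way round below 0.07 rad and angle between shaker's own z axis and vertical below 0.1 rad and height (world z) of shaker below 0.005 m and z of cap in the frame of sieve_lid between 0.085 and 0.19 m and horizontal distance between cap and shaker below 0.05 m and angle between cap's own z axis and vertical below 0.3 rad and contact force between the fingers and cap above 0.5 N and contact force between the fingers and sieve_lid below 0.1 N and contact force between cap and sieve_lid below 0.05 N and contact force between cap and shaker below 0.05 N and linear speed of cap below 0.05 m/s), for 0.2 s.
At the end, for the whole second after the job is handed in: Sieve lid seated in the upright shaker (4 mm, 4 deg; flange within 3 mm of the rim), shaker within 30 mm of its start; the fingers hold the cap alone and still, within 17 deg of upright, its lower edge 54 to 159 mm above the flange, within 50 mm sideways of the shaker axis (all of step 3 and distance of shaker from where it was at the start of the episode below 0.03 m); the arm keeps its last pose, push and grip.
It fails at once if the cap comes off the sieve lid while the sieve lid is not seated on the shaker ((z of cap in the frame of sieve_lid above 0.046 m or horizontal distance between cap and sieve_lid above 0.015 m) and not (horizontal distance between sieve_lid and shaker below 0.004 m and z of sieve_lid in the frame of shaker between 0.058 and 0.066 m and angle between the z axis of sieve_lid and the z axis of shaker, either way round below 0.07 rad)).
It fails at once if the shaker is shoved more than 30 mm or tipped (distance of shaker from where it was at the start of the episode above 0.03 m or angle between shaker's own z axis and vertical above 0.3 rad).
It fails at once if another thing is moved more than 25 mm or tipped (distance of any of dosing_cup, steel_cup, milk_jug, tamper, mug, filter_basket, spice_jar from where it was at the start of the episode above 0.025 m or angle between any of dosing_cup, steel_cup, milk_jug, tamper, mug, filter_basket, spice_jar's own z axis and vertical above 0.4 rad).
It also fails if it takes over 54 s, if anything falls off the work surface, if the arm or the gripper's body presses on something with over 40 N, if the wrist force passes 120 N, or if a joint passes its speed limit or range.

ROBOT

A 6-joint arm with a two-finger parallel gripper is mounted at the origin on a cart in front of the work surface, level with it; the furniture and walls round the work are solid. World frame = base frame: x ahead of the robot, y to its left, z up, the work surface at z = 0. Lengths are in m, angles in rad, forces in N, time in s.
With the tool pointing down it reaches from about 0.425 to 0.95 m from the base axis. Payload 3.5 kg.
Tool frame: the origin (TCP) lies at the very end of the fingers, on their centre line; the grasp point (between the pads) lies r.grip_depth behind it (r.grip_depth is the distance from the TCP to the grasp point, in m); z points along the fingers, y is the line along which they close (so a half turn about z gives the same grasp; the last joint's range is limited). The gripper opens to 85 mm and grips with 20 to 120 N. Pads are 22 mm wide; open, the fingers measure 114 mm over their backs; the gripper's body (76 mm by 85 mm) begins 54 mm behind the grasp point. The pads swing forward as they close: fully open they stand 13 mm farther back than shut.
Start: joints at [-1.432, 0.286, 1.577, -0, 1.279, -0.15], TCP at [0.192, -0.647, 0.231] pointing down, gripper open.
Joint ranges: [-2.77, 2.77], [-0.9, 2.22], [0.21, 2.48], [-1.53, 4.67], [0.24, 2.81], [-2.84, 2.84]. Speed limits (rad/s): [2.79, 2.79, 3.14, 3.14, 3.14, 3.14].

INTERFACE

Orientations are given as a unit quaternion [w, x, y, z].
In Python, from rig import r gives the robot as it stands.
- The arm moves only by the tool arm_command, never from a script. Its argument "steps" is a list of rows, each a list of 7 numbers: the shift along the tool's x, y, z as a fraction of full scale, then the turn, a rotation vector about the tool's x, y, z as a fraction of full scale, then the finger opening in mm, from 0 to 85.4. A call has 1 to 5 rows; each row is the pose to reach, as a shift and turn from the pose commanded when the call began, along the tool's axes at that moment, turning the shorter way round; what a row does not reach only later rows make up. Full scale, the value 1, is 750 mm for a shift and pi rad for a turn. A row lasts 1/10 s, in which the tool goes at most 50 mm and 8.59 degrees, less where a joint would pass 70% of its speed; a pose out of reach is approached as far as the arm can. A call with a number of a shift or a turn outside -1 to 1 is refused whole. A call with a gripper value outside its range is refused whole. The fingers move at their own pace and stop on an object; "squeeze" is the grip in N (left out, the last holds). Time passes only in rows, so rows that repeat a pose let the fingers close. It gives the time, the measured TCP pose, the force, the opening and the grip force at its end, in the units of the state.
- r.get_obs(): the state, without advancing time (a new reading comes with each control period).
- r.snapshot(name): name is "scene" or "top" or "wrist"; returns a dict with "pixels" (400x640x3 uint8, red, green, blue), "z_map" (400x640 float32, m along the optical axis (not along the pixel's ray), 0 where there is no reading), "mtx" (3x3 intrinsics, pixels), "D" ([k1, k2, p1, p2, k3] as OpenCV has them; the pictures are not rectified), "cam_to_world" (4x4, takes a point from camera to world coordinates). Camera axes: x right, y up, looking along -z (the intrinsics and any distortion apply to the point x, -y, -z); pixel columns grow to the right and rows downward; lengths in m; the calibration is good to about 2 mm. A picture is of the moment at which its call begins.
- r.job_done(): hands the job in; it is judged then, once.
The state is a dict: "time_s": time; "joint_pos": joint angles; "joint_vel": joint speeds; "joint_torque": joint torques, N m; "ee_pos": TCP position; "tcp_rot": TCP orientation; "contact_force": force on the tool from outside, world axes, zero at the start; "moment": the same for the moment, N m; "opening": finger opening in m; "grasp_force": force on a finger pad.
Only numpy, scipy, OpenCV 4.12 (cv2) and the standard library are available. Lean on these libraries where they do the work, as an engineer would, in place of code of your own. Each camera call takes 0.05 s, during which the arm holds its last target. There are 200 camera calls.

## Working session

There is one attempt and no reset: what is moved stays moved. The work goes in short steps, Python scripts to look and compute and a tool call to move; the robot and the scene stay as the last step left them, time stands still between calls to the robot, and variables do not carry over. Pictures are saved under pics/ and viewed, at most 10 in all, crops included, and the job is handed in when it is done.

Besides the shell and the picture viewer there is one more tool, called after "Emit:" by a JSON object that holds its "op" and its "data". arm_command: Moves the arm, as the interface text tells. Shift numbers are shares of 750 mm and turn numbers shares of pi rad, none past 1 either way. Its arguments: {"type":"object","properties":{"steps":{"type":"array"},"squeeze":{"type":"number"}},"required":["steps"]}

```bash
mkdir -p pics && cat > h.py <<'E'
import numpy as np, cv2
from rig import r
def snap(n,f=None):
    s=r.snapshot(n)
    if f: cv2.imwrite('pics/'+f,s['pixels'][:,:,::-1])
    return s
def cloud(s):
    z=s['z_map']; h,w=z.shape
    u,v=np.meshgrid(np.arange(w),np.arange(h))
    p=cv2.undistortPoints(np.stack([u.ravel(),v.ravel()],1).astype(np.float64)[:,None],s['mtx'],s['D'])[:,0]
    zz=z.ravel()
    c=np.stack([p[:,0]*zz,-p[:,1]*zz,-zz,np.ones_like(zz)],1)
    P=(c@s['cam_to_world'].T)[:,:3]; P[zz==0]=np.nan
    return P.reshape(h,w,3)
E
python3 - <<'E'
from h import *
a=snap('scene','s1.png'); b=snap('top','t1.png')
np.savez('d.npz',a=cloud(a),b=cloud(b))
o=r.get_obs(); print(r.grip_depth,{k:np.round(v,3) for k,v in o.items()})
for s in(a,b): print(s['cam_to_world'].round(3).tolist())
E
```

```text
0.0187 {'time_s': np.float64(0.1), 'joint_pos': array([-1.432,  0.287,  1.578, -0.   ,  1.279, -0.15 ]), 'joint_vel': array([-0.001, -0.003, -0.004, -0.001, -0.001,  0.002]), 'joint_torque': array([ 0.000e+00, -4.073e+01, -2.937e+01, -0.000e+00,  3.000e-03,
        0.000e+00]), 'ee_pos': array([ 0.192, -0.646,  0.23 ]), 'tcp_rot': array([-0.001,  0.99 ,  0.144,  0.   ]), 'contact_force': array([0.774, 0.043, 0.582]), 'moment': array([ 0.047,  0.022, -0.008]), 'grasp_force': np.float64(0.0), 'opening': np.float64(0.085)}
[[-0.753, 0.321, -0.574, -0.188], [-0.658, -0.345, 0.669, 0.945], [0.017, 0.882, 0.471, 0.735], [0.0, 0.0, 0.0, 1.0]]
[[0.452, 0.846, -0.284, 0.141], [-0.892, 0.432, -0.133, -0.211], [0.01, 0.313, 0.95, 1.571], [0.0, 0.0, 0.0, 1.0]]
```

View pics/s1.png

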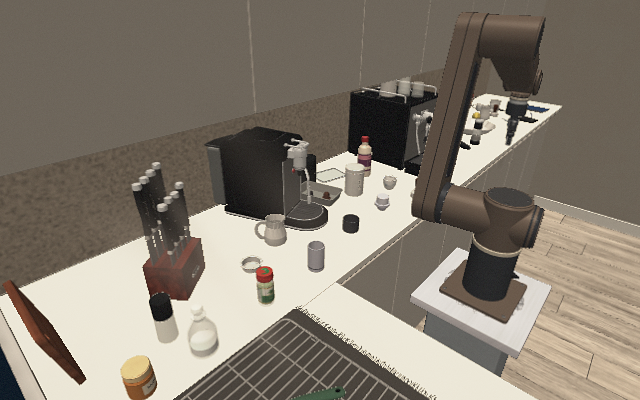

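View pics/t1.png

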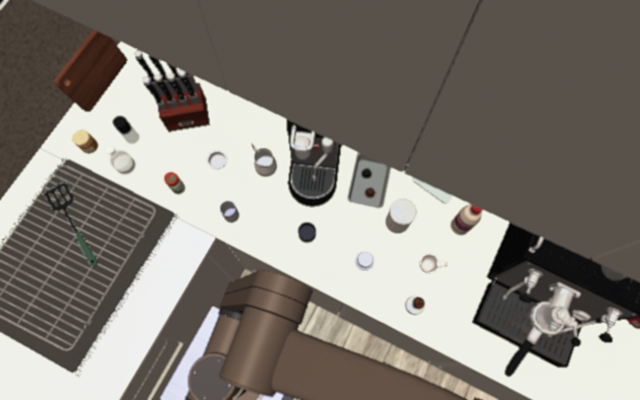

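The open shaker is at about (229,211) in the top view and (316,256) in the scene view. The nested top is at (365,260) in the top view and (382,202) in the scene view. The dosing cup lies between them at (307,232).

```bash
python3 - <<'E'
from h import *
d=np.load('d.npz')
for nm,(u,v),R in [('shaker',(229,211),13),('lid',(365,260),13),('dose',(307,232),13),('steel',(402,212),16),('mug',(429,263),13),('tamper',(416,304),13),('basket',(218,160),12),('spice',(173,182),13),('jug',(264,160),14)]:
    P=d['b'][v-R:v+R+1,u-R:u+R+1].reshape(-1,3); P=P[P[:,2]>.012]
    q=P[:,:2]; zt=np.nanpercentile(P[:,2],95); T=P[P[:,2]>zt-.012]
    print(nm,len(P),'top z',zt.round(3),'min',q.min(0).round(3),'max',q.max(0).round(3),'top mid',((T.min(0)+T.max(0))/2).round(3),'mean',T.mean(0).round(3))
# scene cloud
for nm,(u,v) in [('shaker',(316,256)),('lid',(382,202))]:
    P=d['a'][v-18:v+19,u-14:u+15].reshape(-1,3); P=P[P[:,2]>.012]
    zt=np.percentile(P[:,2],97);T=P[P[:,2]>zt-.008];print(nm,zt,((T.min(0)+T.max(0))/2).round(3),T.min(0).round(3),T.max(0).round(3))
E
```

```text
shaker 260 top z 0.085 min [0.402 0.223] max [0.454 0.276] top mid [0.428 0.249 0.081] mean [0.427 0.25  0.081]
lid 292 top z 0.064 min [ 0.454 -0.234] max [ 0.509 -0.175] top mid [ 0.484 -0.204  0.06 ] mean [ 0.483 -0.204  0.06 ]
dose 122 top z 0.048 min [ 0.454 -0.03 ] max [0.514 0.029] top mid [ 0.484 -0.001  0.044] mean [0.485 0.002 0.043]
steel 720 top z 0.128 min [ 0.613 -0.284] max [ 0.698 -0.204] top mid [ 0.656 -0.244  0.124] mean [ 0.654 -0.245  0.123]
mug 234 top z 0.052 min [ 0.536 -0.43 ] max [ 0.596 -0.357] top mid [ 0.566 -0.391  0.049] mean [ 0.57  -0.393  0.047]
tamper 290 top z 0.088 min [ 0.403 -0.43 ] max [ 0.46  -0.373] top mid [ 0.432 -0.4    0.084] mean [ 0.432 -0.401  0.083]
basket 121 top z 0.026 min [0.538 0.353] max [0.607 0.423] top mid [0.572 0.388 0.021] mean [0.575 0.389 0.021]
spice 317 top z 0.108 min [0.406 0.427] max [0.452 0.474] top mid [0.429 0.452 0.105] mean [0.429 0.451 0.104]
jug 388 top z 0.086 min [0.593 0.195] max [0.671 0.296] top mid [0.632 0.242 0.082] mean [0.638 0.245 0.082]
shaker 0.08366737970635636 [0.43  0.254 0.081] [0.404 0.228 0.076] [0.456 0.279 0.086]
lid 0.061917340380643344 [ 0.485 -0.199  0.059] [ 0.462 -0.222  0.055] [ 0.508 -0.177  0.063]
```

```bash
cat >> h.py <<'E'
from scipy.spatial.transform import Rotation as Rn
def go(*targets):
    o=r.get_obs(); q=o['tcp_rot']; R=Rn.from_quat([q[1],q[2],q[3],q[0]]).as_matrix()
    print('t',round(float(o['time_s']),2),'tcp',o['ee_pos'].round(4),'z',R[:,2].round(4),'y',R[:,1].round(3),'open',round(float(o['opening']),4),'F',np.round(o['contact_force'],1))
    for t in targets: print(t,'->',(R.T@(np.array(t)-o['ee_pos'])/.75).round(4).tolist())
E
python3 - <<'E'
from h import *
print([k for k in dir(r) if k[0]!='_'])
go((.30,-.48,.23),(.40,-.33,.22),(.484,-.202,.20))
E
```

```text
['PlanningError', 'get_obs', 'grip_depth', 'job_done', 'snapshot']
t 0.1 tcp [ 0.1922 -0.6464  0.2301] z [-3.0e-04  2.1e-03 -1.0e+00] y [ 0.285 -0.959 -0.002] open 0.0853 F [0.8 0.  0.6]
(0.3, -0.48, 0.23) -> [0.201, -0.1718, 0.0005]
(0.4, -0.33, 0.22) -> [0.3858, -0.3255, 0.0142]
(0.484, -0.202, 0.2) -> [0.5417, -0.4571, 0.0412]
```

Emit:
{"op": "arm_command", "data": {"steps": [[0.04, -0.034, 0, 0, 0, 0, 85], [0.09, -0.076, 0, 0, 0, 0, 85], [0.14, -0.118, 0, 0, 0, 0, 85], [0.19, -0.16, 0, 0, 0, 0, 85], [0.24, -0.203, 0, 0, 0, 0, 85]]}}

```text
time_s: 0.6
ee_pos: [0.322, -0.4478, 0.2307]
tcp_rot: [-0.0, 0.99, 0.144, -0.0]
contact_force: [0.7, -1.0, 0.7]
opening: 0.0848
grasp_force: 0.0
```

Emit:
{"op": "arm_command", "data": {"steps": [[0.05, -0.042, 0, 0, 0, 0, 85], [0.1, -0.084, 0, 0, 0, 0, 85], [0.15, -0.126, 0, 0, 0, 0, 85], [0.19, -0.16, 0, 0, 0, 0, 85], [0.23, -0.194, 0.01, 0, 0, 0, 85]]}}

```text
time_s: 1.1
ee_pos: [0.4464, -0.2597, 0.2246]
tcp_rot: [0.001, 0.99, 0.144, 0.001]
contact_force: [0.8, 0.3, 0.3]
opening: 0.0848
grasp_force: 0.0
```

Emit:
{"op": "arm_command", "data": {"steps": [[0.03, -0.025, 0.01, 0, 0, 0, 85], [0.055, -0.047, 0.02, 0, 0, 0, 85], [0.07, -0.06, 0.03, 0, 0, 0, 85], [0.07, -0.06, 0.03, 0, 0, 0, 85], [0.07, -0.06, 0.03, 0, 0, 0, 85]]}}

```text
time_s: 1.6
ee_pos: [0.4826, -0.2035, 0.201]
tcp_rot: [-0.0, 0.99, 0.144, -0.0]
contact_force: [-1.8, 0.1, 0.2]
opening: 0.085
grasp_force: 0.0
```

```bash
cat > w.py <<'E'
from h import *
import sys
f=sys.argv[1]; s=snap('wrist',f); P=cloud(s)
np.save('w.npy',P); z=P[...,2]
print('z rng',np.nanmin(z),np.nanmax(z)); go((.484,-.202,.10),(.484,-.202,.008))
E
python3 w.py w1.png
```

```text
z rng -0.9520713197851236 0.2971212070561596
t 1.65 tcp [ 0.4826 -0.204   0.2014] z [-2.e-04 -5.e-04 -1.e+00] y [ 0.284 -0.959  0.   ] open 0.0849 F [ 0.7 -0.   0.4]
(0.484, -0.202, 0.1) -> [0.0026, -0.0021, 0.1353]
(0.484, -0.202, 0.008) -> [0.0026, -0.0021, 0.2579]
```

View pics/w1.png

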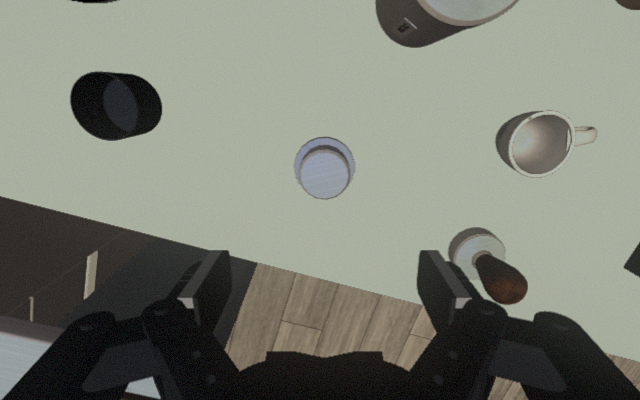

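The wrist view shows the nested top at (325,170), with the cap's top face at (325,175). Both fingers are clear of it. Next I fit its centre.

```bash
cat > fit.py <<'E'
from h import *
def circ(P,zlo,zhi,c,R):
    Q=P.reshape(-1,3); Q=Q[(Q[:,2]>zlo)&(Q[:,2]<zhi)&(np.hypot(*(Q[:,:2]-c).T)<R)]
    (x,y),rad=cv2.minEnclosingCircle(Q[:,:2].astype(np.float32)[:,None])
    return len(Q),np.round([x,y,rad],4),Q.mean(0).round(4),np.median(Q[:,2]).round(4)
E
python3 - <<'E'
from fit import *
P=np.load('w.npy')
print('cap',circ(P,.055,.07,(.484,-.202),.045))
print('flange',circ(P,.026,.036,(.484,-.202),.045))
for nm,sl in (('L',np.s_[250:300,195:230]),('R',np.s_[250:300,418:460])):
    Q=P[sl].reshape(-1,3); Q=Q[Q[:,2]>.12]; print(nm,Q.min(0).round(4),Q[Q[:,2]<Q[:,2].min()+.004].mean(0).round(4),Q.mean(0).round(3))
E
```

```text
cap (2049, array([ 0.4851, -0.2022,  0.024 ]), array([ 0.4865, -0.2018,  0.0611]), np.float64(0.0613))
flange (724, array([ 0.4853, -0.2021,  0.0303]), array([ 0.4994, -0.198 ,  0.0313]), np.float64(0.0313))
L [ 0.46   -0.1657  0.214 ] [ 0.4743 -0.1608  0.2168] [ 0.476 -0.159  0.232]
R [ 0.484  -0.2549  0.2136] [ 0.4958 -0.2441  0.2163] [ 0.501 -0.244  0.232]
```

Emit:
{"op": "arm_command", "data": {"steps": [[0.004, -0.0014, 0.04, 0, 0, 0, 85], [0.004, -0.0014, 0.09, 0, 0, 0, 85], [0.004, -0.0014, 0.14, 0, 0, 0, 85], [0.004, -0.0014, 0.18, 0, 0, 0, 85], [0.004, -0.0014, 0.21, 0, 0, 0, 85]]}}

```text
time_s: 2.15
ee_pos: [0.4843, -0.2023, 0.0421]
tcp_rot: [-0.0, 0.99, 0.143, -0.001]
contact_force: [0.1, -0.1, 0.4]
opening: 0.0849
grasp_force: 0.0
```

```bash
python3 - <<'E'
from h import *
go((.4852,-.2021,.004))
E
```

```text
t 2.15 tcp [ 0.4843 -0.2023  0.0421] z [-1.5e-03  6.0e-04 -1.0e+00] y [ 0.283 -0.959 -0.001] open 0.0849 F [ 0.1 -0.1  0.4]
(0.4852, -0.2021, 0.004) -> [0.0013, 0.0002, 0.0508]
```

Emit:
{"op": "arm_command", "data": {"steps": [[0, 0, 0.02, 0, 0, 0, 85], [0, 0, 0.04, 0, 0, 0, 85], [0, 0, 0.053, 0, 0, 0, 85], [0, 0, 0.053, 0, 0, 0, 72], [0, 0, 0.053, 0, 0, 0, 66]], "squeeze": 40}}

```text
time_s: 2.65
ee_pos: [0.486, -0.2017, 0.0047]
tcp_rot: [0.0, 0.99, 0.144, 0.0]
contact_force: [-0.6, -0.1, 0.4]
opening: 0.0663
grasp_force: 0.0
```

Emit:
{"op": "arm_command", "data": {"steps": [[0, 0, 0, 0, 0, 0, 62], [0, 0, 0, 0, 0, 0, 58], [0, 0, 0, 0, 0, 0, 55], [0, 0, 0, 0, 0, 0, 50], [0, 0, 0, 0, 0, 0, 50]]}}

```text
time_s: 3.15
ee_pos: [0.4865, -0.202, 0.0057]
tcp_rot: [0.001, 0.99, 0.144, 0.001]
contact_force: [-0.8, 0.6, 6.2]
opening: 0.0593
grasp_force: 42.9
```

```bash
python3 w.py w2.png
```

```text
z rng -0.1619911408899651 0.10158936669042717
t 3.2 tcp [ 0.4865 -0.202   0.0056] z [ 0.002  -0.0016 -1.    ] y [ 0.285 -0.959  0.002] open 0.0598 F [-1.6  0.1  6.8]
(0.484, -0.202, 0.1) -> [-0.003, -0.0006, -0.1258]
(0.484, -0.202, 0.008) -> [-0.0031, -0.0009, -0.0032]
```

View pics/w2.png

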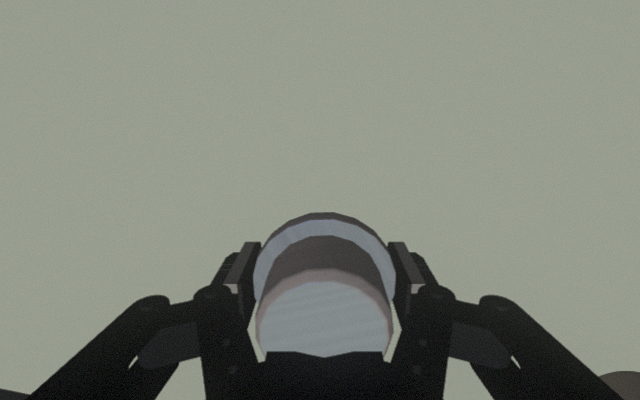

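The lid sits between the pads at about (322,270), with the cap nested on it at (323,320). The opening is 60 mm, which matches the flange. I'll lift gently.

Emit:
{"op": "arm_command", "data": {"steps": [[0, 0, -0.008, 0, 0, 0, 50], [0, 0, -0.024, 0, 0, 0, 50], [0, 0, -0.048, 0, 0, 0, 50], [0, 0, -0.08, 0, 0, 0, 50], [0, 0, -0.112, 0, 0, 0, 50]]}}

```text
time_s: 3.7
ee_pos: [0.485, -0.2009, 0.089]
tcp_rot: [-0.0, 0.99, 0.144, -0.0]
contact_force: [0.4, -0.6, -1.3]
opening: 0.0594
grasp_force: 43.3
```

Emit:
{"op": "arm_command", "data": {"steps": [[0, 0, -0.03, 0, 0, 0, 50], [0, 0, -0.055, 0, 0, 0, 50], [0, 0, -0.074, 0, 0, 0, 50], [0, 0, -0.08, 0, 0, 0, 50], [0, 0, -0.08, 0, 0, 0, 50]]}}

```text
time_s: 4.2
ee_pos: [0.4856, -0.2013, 0.1486]
tcp_rot: [0.0, 0.99, 0.144, 0.0]
contact_force: [-0.1, -0.0, -1.3]
opening: 0.0593
grasp_force: 43.3
```

```bash
python3 - <<'E'
from h import *
go((.50,-.05,.15),(.50,0.05,.15),(.46,.18,.15),(.429,.2515,.15))
E
```

```text
t 4.2 tcp [ 0.4856 -0.2013  0.1486] z [ 1.e-03 -6.e-04 -1.e+00] y [ 0.285 -0.959  0.001] open 0.0593 F [-0.1 -0.  -1.3]
(0.5, -0.05, 0.15) -> [0.0758, -0.1879, -0.0019]
(0.5, 0.05, 0.15) -> [0.1138, -0.3157, -0.002]
(0.46, 0.18, 0.15) -> [0.1121, -0.4971, -0.0021]
(0.429, 0.2515, 0.15) -> [0.0996, -0.6002, -0.0022]
```

Emit:
{"op": "arm_command", "data": {"steps": [[0.004, -0.01, 0, 0, 0, 0, 50], [0.012, -0.03, 0, 0, 0, 0, 50], [0.024, -0.06, 0, 0, 0, 0, 50], [0.04, -0.1, 0, 0, 0, 0, 50], [0.056, -0.14, 0, 0, 0, 0, 50]]}}

```text
time_s: 4.7
ee_pos: [0.495, -0.0863, 0.1469]
tcp_rot: [-0.001, 0.99, 0.144, -0.001]
contact_force: [0.1, 0.3, -1.7]
opening: 0.0594
grasp_force: 43.3
```

Emit:
{"op": "arm_command", "data": {"steps": [[0.014, -0.04, 0, 0, 0, 0, 50], [0.027, -0.08, 0, 0, 0, 0, 50], [0.038, -0.12, 0, 0, 0, 0, 50], [0.045, -0.16, 0, 0, 0, 0, 50], [0.05, -0.2, 0, 0, 0, 0, 50]]}}

```text
time_s: 5.2
ee_pos: [0.4877, 0.0683, 0.147]
tcp_rot: [-0.0, 0.99, 0.144, -0.001]
contact_force: [1.3, -0.7, -0.9]
opening: 0.0595
grasp_force: 43.3
```

Emit:
{"op": "arm_command", "data": {"steps": [[0.003, -0.04, 0, 0, 0, 0, 50], [0.004, -0.07, 0, 0, 0, 0, 50], [0.005, -0.09, 0, 0, 0, 0, 50], [0.005, -0.1, 0, 0, 0, 0, 50], [0.005, -0.1, 0, 0, 0, 0, 50]]}}

```text
time_s: 5.7
ee_pos: [0.4702, 0.14, 0.1473]
tcp_rot: [-0.0, 0.989, 0.145, -0.001]
contact_force: [0.4, -1.0, -1.7]
opening: 0.0595
grasp_force: 43.4
```

```bash
python3 w.py w3.png && python3 - <<'E'
from fit import *
P=np.load('w.npy')
print('rim',circ(P,.080,.090,(.429,.2515),.045))
E
```

```text
z rng -0.9495732941322106 0.2435697288479058
t 5.75 tcp [0.4706 0.1393 0.1475] z [-1.e-03 -3.e-04 -1.e+00] y [ 0.286 -0.958 -0.   ] open 0.0594 F [ 0.2  0.2 -1.3]
(0.484, -0.202, 0.1) -> [-0.113, 0.4411, 0.0635]
(0.484, -0.202, 0.008) -> [-0.1129, 0.4411, 0.1861]
rim (1389, array([0.4299, 0.253 , 0.0266]), array([0.4301, 0.2538, 0.0841]), np.float64(0.0846))
```

View pics/w3.png

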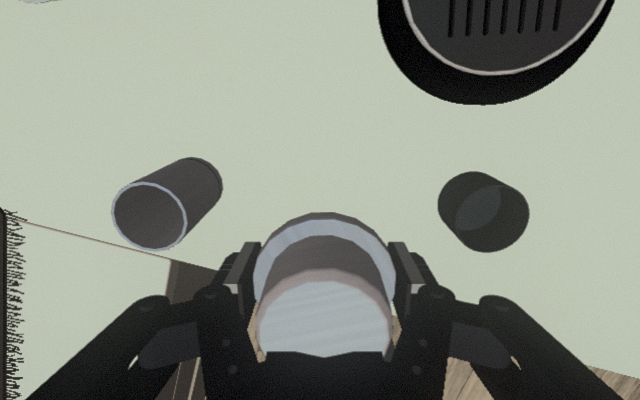

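The shaker's mouth is at about (150,215). The lid and cap are still nested in the grip. Next I fit the held flange in the same view, so that any camera bias cancels out.

```bash
python3 - <<'E'
from fit import *
from scipy.optimize import least_squares
P=np.load('w.npy'); o=r.get_obs(); tcp=o['ee_pos']
Q=P[205:300,250:398].reshape(-1,3); Q=Q[np.isfinite(Q[:,0])]
print(np.histogram(Q[:,2],bins=np.arange(.13,.22,.005)))
T=Q[(Q[:,2]>.168)&(Q[:,2]<.178)]; d=T[:,:2]-tcp[:2]
ex=np.array([.958,.286]); ey=np.array([.286,-.958])
a=d@ex; b=d@ey
print('flange z',np.median(T[:,2]))
# outer edge: max tool-x per tool-y bin
pts=[]
for k in np.arange(-.024,.0241,.004):
    m=abs(b-k)<.002
    if m.sum()>5: pts.append((a[m].max(),k))
pts=np.array(pts); s=least_squares(lambda p:np.hypot(pts[:,0]-p[0],pts[:,1]-p[1])-.0305,[0,0])
print('lid centre in tool xy',s.x, 'resid',np.abs(s.fun).max())
print('shaker->tcp target no offset', np.array([.4299,.253])-0*ex, 'with', np.array([.4299,.253])-s.x[0]*ex-s.x[1]*ey)
go((.4299,.253,.147),(.4299,.253,.11))
E
```

```text
(array([   0,    0,    0,    0,   12,   92,  138,  570, 3903,  664,  644,
        733,  807, 1146, 2320,    0,    0]), array([0.13 , 0.135, 0.14 , 0.145, 0.15 , 0.155, 0.16 , 0.165, 0.17 ,
       0.175, 0.18 , 0.185, 0.19 , 0.195, 0.2  , 0.205, 0.21 , 0.215]))
flange z 0.17298492628787474
lid centre in tool xy [-0.00092834 -0.00099224] resid 0.0008275334472149301
shaker->tcp target no offset [0.4299 0.253 ] with [0.43107313 0.25231494]
t 5.75 tcp [0.4706 0.1393 0.1475] z [-1.e-03 -3.e-04 -1.e+00] y [ 0.286 -0.958 -0.   ] open 0.0594 F [ 0.2  0.2 -1.3]
(0.4299, 0.253, 0.147) -> [-0.0087, -0.1608, 0.0007]
(0.4299, 0.253, 0.11) -> [-0.0086, -0.1608, 0.05]
```

Emit:
{"op": "arm_command", "data": {"steps": [[-0.001, -0.015, 0, 0, 0, 0, 50], [-0.002, -0.04, 0, 0, 0, 0, 50], [-0.004, -0.075, 0, 0, 0, 0, 50], [-0.006, -0.11, 0, 0, 0, 0, 50], [-0.007, -0.138, 0, 0, 0, 0, 50]]}}

```text
time_s: 6.25
ee_pos: [0.4362, 0.2374, 0.148]
tcp_rot: [-0.0, 0.99, 0.143, -0.0]
contact_force: [0.3, -0.3, -1.4]
opening: 0.0595
grasp_force: 43.4
```

Emit:
{"op": "arm_command", "data": {"steps": [[-0.0003, -0.015, 0, 0, 0, 0, 50], [-0.0005, -0.0215, 0, 0, 0, 0, 50], [-0.0005, -0.0215, 0, 0, 0, 0, 50], [-0.0005, -0.0215, 0.01, 0, 0, 0, 50], [-0.0005, -0.0215, 0.02, 0, 0, 0, 50]]}}

```text
time_s: 6.75
ee_pos: [0.4322, 0.2512, 0.1326]
tcp_rot: [0.0, 0.99, 0.143, 0.0]
contact_force: [-0.8, -1.8, -0.7]
opening: 0.0595
grasp_force: 43.4
```

```bash
python3 w.py w4.png && python3 - <<'E'
from h import *
a=snap('scene'); im=a['pixels'][170:300,240:400]; cv2.imwrite('pics/s4.png',cv2.resize(im,None,fx=4.5,fy=4.5,interpolation=cv2.INTER_CUBIC)[:,:,::-1])
go((.431,.2523,.12))
E
```

```text
z rng -0.9495736664884533 0.22888860974451702
t 6.8 tcp [0.4311 0.2508 0.1309] z [-0.0027 -0.0011 -1.    ] y [ 0.284 -0.959  0.   ] open 0.0594 F [-1.1 -0.9 -2.5]
(0.484, -0.202, 0.1) -> [-0.1034, 0.599, 0.0416]
(0.484, -0.202, 0.008) -> [-0.1031, 0.5989, 0.1643]
t 6.85 tcp [0.4309 0.2509 0.1312] z [-0.0034 -0.0012 -1.    ] y [ 0.284 -0.959  0.   ] open 0.0597 F [ 0.1  0.1 -1.9]
(0.431, 0.2523, 0.12) -> [0.0008, -0.0018, 0.0149]
```

View pics/s4.png

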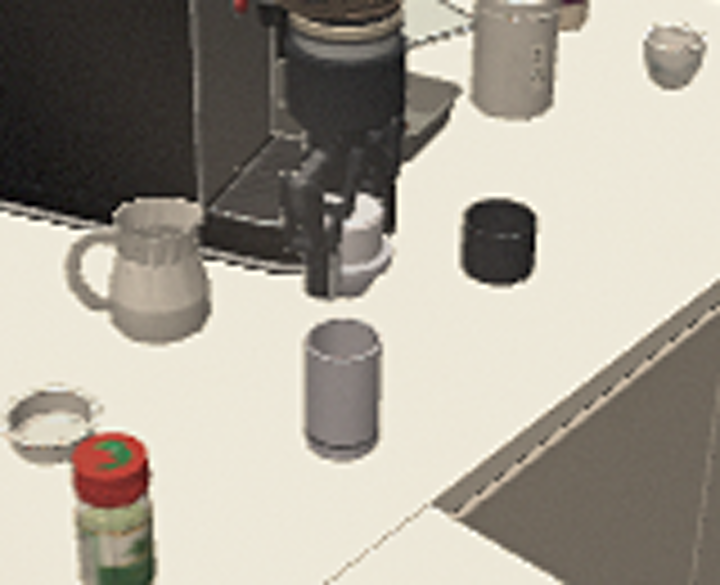

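The plug is in line above the shaker mouth at about (343,335) in the crop. I'll lower it into the mouth.

Emit:
{"op": "arm_command", "data": {"steps": [[0.0004, -0.0018, 0.013, 0, 0, 0, 50], [0.0004, -0.0018, 0.028, 0, 0, 0, 50], [0.0004, -0.0018, 0.042, 0, 0, 0, 50], [0.0004, -0.0018, 0.054, 0, 0, 0, 50], [0.0004, -0.0018, 0.06, 0, 0, 0, 50]]}}

```text
time_s: 7.35
ee_pos: [0.4309, 0.253, 0.0864]
tcp_rot: [0.0, 0.99, 0.144, -0.001]
contact_force: [-0.6, -0.3, -2.1]
opening: 0.0593
grasp_force: 43.4
```

```bash
python3 - <<'E'
from h import *
s=snap('wrist','w5.png'); go((.431,.2523,.0757),(.431,.2523,.0687))
E
```

```text
t 7.4 tcp [0.4307 0.2529 0.0862] z [-2.7e-03 -9.0e-04 -1.0e+00] y [ 0.285 -0.959  0.   ] open 0.0594 F [-1.  -0.6 -1.6]
(0.431, 0.2523, 0.0757) -> [0.0002, 0.0008, 0.014]
(0.431, 0.2523, 0.0687) -> [0.0002, 0.0008, 0.0234]
```

Emit:
{"op": "arm_command", "data": {"steps": [[0, 0.0004, 0.004, 0, 0, 0, 50], [0, 0.0006, 0.008, 0, 0, 0, 50], [0, 0.0006, 0.012, 0, 0, 0, 50], [0, 0.0006, 0.016, 0, 0, 0, 50], [0, 0.0006, 0.018, 0, 0, 0, 50]]}}

```text
time_s: 7.9
ee_pos: [0.4318, 0.2528, 0.0744]
tcp_rot: [0.0, 0.99, 0.144, -0.0]
contact_force: [-0.7, 0.4, -1.3]
opening: 0.0593
grasp_force: 43.4
```

Emit:
{"op": "arm_command", "data": {"steps": [[0, 0, 0.0013, 0, 0, 0, 50], [0, 0, 0.0026, 0, 0, 0, 50], [0, 0, 0.004, 0, 0, 0, 50], [0, 0, 0.0045, 0, 0, 0, 50], [0, 0, 0.0045, 0, 0, 0, 50]]}}

```text
time_s: 8.4
ee_pos: [0.4318, 0.2528, 0.0712]
tcp_rot: [-0.0, 0.99, 0.144, -0.0]
contact_force: [-0.2, 0.1, -1.4]
opening: 0.0594
grasp_force: 43.4
```

Emit:
{"op": "arm_command", "data": {"steps": [[0, 0, 0.0013, 0, 0, 0, 50], [0, 0, 0.0026, 0, 0, 0, 50], [0, 0, 0.0035, 0, 0, 0, 50], [0, 0, 0.0035, 0, 0, 0, 50], [0, 0, 0.0035, 0, 0, 0, 50]]}}

```text
time_s: 8.9
ee_pos: [0.4319, 0.2528, 0.0687]
tcp_rot: [0.0, 0.99, 0.144, 0.0]
contact_force: [0.3, -1.1, 0.2]
opening: 0.0596
grasp_force: 43.6
```

Contact is beginning: the force went from -1.4 to 0.2 N. I'll press a little more.

Emit:
{"op": "arm_command", "data": {"steps": [[0, 0, 0.0007, 0, 0, 0, 50], [0, 0, 0.0013, 0, 0, 0, 50], [0, 0, 0.0013, 0, 0, 0, 50], [0, 0, 0.0013, 0, 0, 0, 50], [0, 0, 0.0013, 0, 0, 0, 50]]}}

```text
time_s: 9.4
ee_pos: [0.4324, 0.2529, 0.0687]
tcp_rot: [0.0, 0.99, 0.144, 0.0]
contact_force: [-1.4, -1.6, 5.3]
opening: 0.0594
grasp_force: 44.0
```

```bash
python3 - <<'E'
from h import *
s=snap('wrist','w6.png'); go((.431,.2523,.0687))
a=snap('scene'); im=a['pixels'][200:290,270:370]; cv2.imwrite('pics/s6.png',cv2.resize(im,None,fx=6,fy=6,interpolation=cv2.INTER_CUBIC)[:,:,::-1])
E
```

```text
t 9.45 tcp [0.4324 0.2529 0.0687] z [ 1.e-03 -1.e-04 -1.e+00] y [ 0.285 -0.959  0.   ] open 0.0588 F [-1.9 -2.5  5.6]
(0.431, 0.2523, 0.0687) -> [-0.002, 0.0002, 0.0]
```

View pics/s6.png

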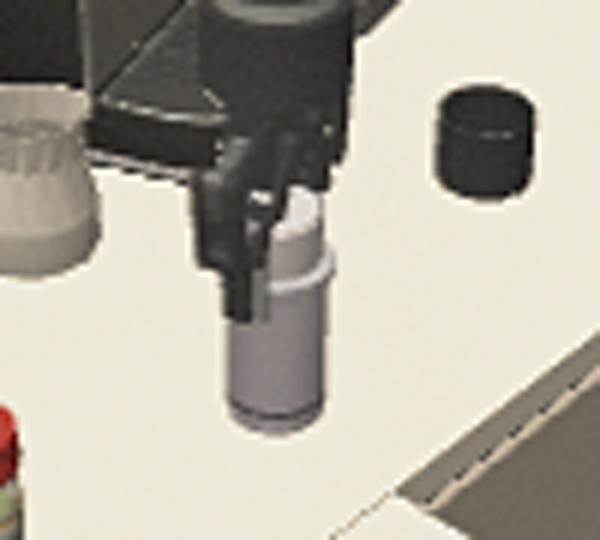

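The flange rests on the rim at about (300,275), with the cap nested on it. The TCP stopped at the predicted height with about 5 N of load, so I'll let go.

Emit:
{"op": "arm_command", "data": {"steps": [[0, 0, 0, 0, 0, 0, 64], [0, 0, 0, 0, 0, 0, 70], [0, 0, 0, 0, 0, 0, 78], [0, 0, 0, 0, 0, 0, 85], [0, 0, 0, 0, 0, 0, 85]]}}

```text
time_s: 10.0
ee_pos: [0.4318, 0.2528, 0.0674]
tcp_rot: [-0.0, 0.99, 0.144, -0.0]
contact_force: [0.5, -0.2, 0.2]
opening: 0.0853
grasp_force: 0.0
```

Emit:
{"op": "arm_command", "data": {"steps": [[0, 0, -0.01, 0, 0, 0, 85], [0, 0, -0.03, 0, 0, 0, 85], [0, 0, -0.045, 0, 0, 0, 85], [0, 0, -0.05, 0, 0, 0, 85], [0, 0, -0.05, 0, 0, 0, 85]]}}

```text
time_s: 10.5
ee_pos: [0.4325, 0.253, 0.1062]
tcp_rot: [-0.0, 0.99, 0.144, 0.001]
contact_force: [-0.5, 0.3, -0.2]
opening: 0.0849
grasp_force: 0.0
```

```bash
python3 w.py w7.png && python3 - <<'E'
from fit import *
P=np.load('w.npy')
print('cap',circ(P,.119,.130,(.431,.2525),.045))
print('flange',circ(P,.089,.098,(.431,.2525),.045))
go((.431,.2525,.0965))
E
```

```text
z rng -0.9497195640827446 0.2024901319741102
t 10.55 tcp [0.4319 0.2528 0.1054] z [ 7.e-04  2.e-04 -1.e+00] y [ 0.285 -0.959 -0.   ] open 0.085 F [0.5 0.7 0. ]
(0.484, -0.202, 0.1) -> [-0.1062, 0.6011, 0.0071]
(0.484, -0.202, 0.008) -> [-0.1063, 0.6011, 0.1298]
cap (8414, array([0.4325, 0.253 , 0.0446]), array([0.4338, 0.2538, 0.1242]), np.float64(0.1244))
flange (2470, array([0.4313, 0.2532, 0.0302]), array([0.4476, 0.2579, 0.0942]), np.float64(0.0944))
t 10.55 tcp [0.4319 0.2528 0.1054] z [ 7.e-04  2.e-04 -1.e+00] y [ 0.285 -0.959 -0.   ] open 0.085 F [0.5 0.7 0. ]
(0.431, 0.2525, 0.0965) -> [-0.0014, 0.0001, 0.0119]
```

View pics/w7.png

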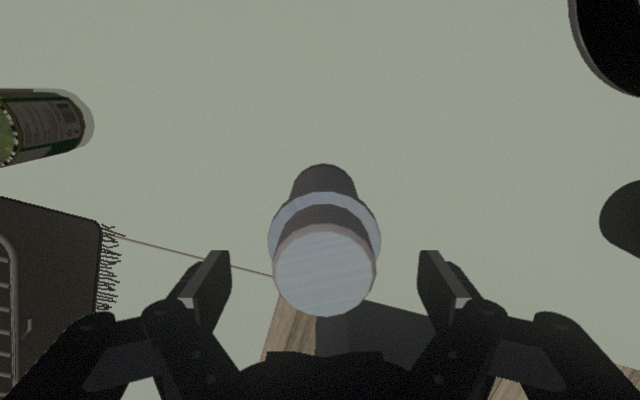

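The lid is seated: flange top at 94.4 mm, cap top at 124.4 mm, cap face at (325,270) in the picture and still nested. I'll grip the cap with the fingertips above the flange.

Emit:
{"op": "arm_command", "data": {"steps": [[-0.0006, 0, 0.005, 0, 0, 0, 85], [-0.0006, 0, 0.0097, 0, 0, 0, 75], [-0.0006, 0, 0.0097, 0, 0, 0, 65], [-0.0006, 0, 0.0097, 0, 0, 0, 58], [-0.0006, 0, 0.0097, 0, 0, 0, 53]], "squeeze": 30}}

```text
time_s: 11.05
ee_pos: [0.4314, 0.2526, 0.0976]
tcp_rot: [0.0, 0.99, 0.144, -0.0]
contact_force: [-0.1, 0.1, 0.3]
opening: 0.0532
grasp_force: 0.0
```

Emit:
{"op": "arm_command", "data": {"steps": [[0, 0, 0, 0, 0, 0, 49], [0, 0, 0, 0, 0, 0, 46], [0, 0, 0, 0, 0, 0, 43], [0, 0, 0, 0, 0, 0, 38], [0, 0, 0, 0, 0, 0, 38]]}}

```text
time_s: 11.55
ee_pos: [0.4317, 0.2528, 0.0982]
tcp_rot: [-0.0, 0.99, 0.144, 0.0]
contact_force: [-0.3, -0.3, 2.2]
opening: 0.046
grasp_force: 30.8
```

Emit:
{"op": "arm_command", "data": {"steps": [[0, 0, -0.004, 0, 0, 0, 38], [0, 0, -0.012, 0, 0, 0, 38], [0, 0, -0.025, 0, 0, 0, 38], [0, 0, -0.045, 0, 0, 0, 38], [0, 0, -0.068, 0, 0, 0, 38]]}}

```text
time_s: 12.05
ee_pos: [0.4311, 0.2525, 0.1495]
tcp_rot: [0.0, 0.99, 0.144, -0.0]
contact_force: [0.1, -0.1, -0.9]
opening: 0.0454
grasp_force: 30.8
```

Emit:
{"op": "arm_command", "data": {"steps": [[0, 0, -0.023, 0, 0, 0, 38], [0, 0, -0.044, 0, 0, 0, 38], [0, 0, -0.058, 0, 0, 0, 38], [0, 0, -0.065, 0, 0, 0, 38], [0, 0, -0.065, 0, 0, 0, 38]]}}

```text
time_s: 12.55
ee_pos: [0.4318, 0.2528, 0.1985]
tcp_rot: [-0.0, 0.99, 0.144, 0.001]
contact_force: [-0.3, -0.0, -1.4]
opening: 0.0458
grasp_force: 30.8
```

Emit:
{"op": "arm_command", "data": {"steps": [[0, 0, 0, 0, 0, 0, 38], [0, 0, 0, 0, 0, 0, 38], [0, 0, 0, 0, 0, 0, 38], [0, 0, 0, 0, 0, 0, 38], [0, 0, 0, 0, 0, 0, 38]]}}

```text
time_s: 13.05
ee_pos: [0.4313, 0.2526, 0.1972]
tcp_rot: [0.0, 0.99, 0.144, -0.0]
contact_force: [-0.3, 0.0, -0.0]
opening: 0.0458
grasp_force: 30.8
```

```bash
python3 - <<'E'
from fit import *
s=snap('wrist'); P=cloud(s); print('flange/dome',circ(P,.088,.106,(.431,.2525),.045)); go()
a=snap('scene'); im=a['pixels'][180:290,260:380]; cv2.imwrite('pics/f.png',np.hstack([cv2.resize(im,(400,367),interpolation=cv2.INTER_CUBIC),cv2.resize(s['pixels'],(400,367))])[:,:,::-1])
E
```

```text
flange/dome (3621, array([0.4308, 0.253 , 0.0305]), array([0.4371, 0.255 , 0.0971]), np.float64(0.095))
t 13.1 tcp [0.4313 0.2526 0.1974] z [-3.e-04 -1.e-04 -1.e+00] y [ 0.285 -0.959  0.   ] open 0.0458 F [ 0.8 -0.3 -0.5]
```

View pics/f.png

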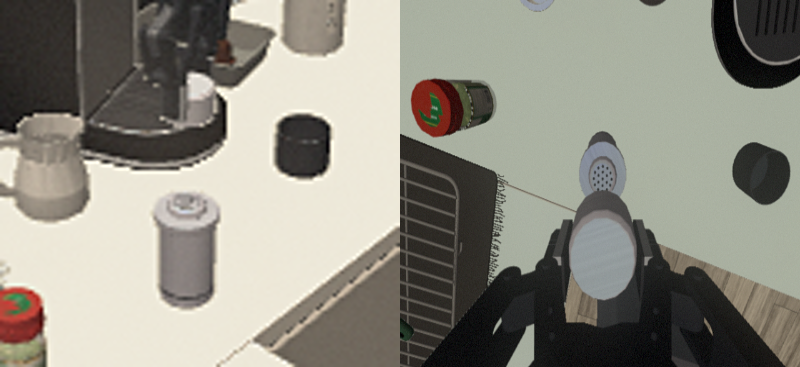

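The left half shows the sieve lid seated on the shaker at (187,210) and the cap held upright above it at (200,100). In the wrist half, the cap is between the pads at (603,255) and the pierced dome sits below at (603,178).

```bash
python3 -c "
from rig import r
print(r.job_done())"
```

```text
the job is handed in; nothing more can be done
None
```

The job is handed in: the sieve lid is seated on the shaker, the cap is held upright about 10 cm above it, and the run took 13 s of the 54 s allowed; no verdict came back.

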